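# Hold a spring clip open over a recipe card

### The job

Squeeze the black spring clip open by its two tails while it is still on its rest, and lift it off. Carry it to the recipe card that stands in the slotted wooden stand, turn it in line with the card, and lower it gaping wide over the middle of the card's top edge until the edge is about halfway up between the jaws, so that I can slip a photo in beside the card. Finish while holding it there, upright, still squeezed open and touching neither side of the card; leave the card stand and the other things where they are.

Things in the scene. Friction and masses are not known exactly. Their poses are not given: they have to be found in the camera images.
- clip: Black plastic spring clip (bag clip), jaws down, tails up, 50 mm wide along its hinge, 80 mm tall, 65 g. Origin: middle of the hinge axis, between jaws and tails. y: along the hinge; z: up to the tails; x: the way the jaws part and the tails are squeezed. At the start it is clamped on the tongue of its rest, jaw tips on the block, hinge 70 mm above the worktop.
- clip_tails (a point): Midway between the clip's two flat tails, 40 mm above the hinge, level with their tops. Tails are 42 mm wide, 3 mm thick and lean apart: 42 mm over their outer faces at the top on the rest; fully squeezed they stand parallel, 17 mm over the outer faces. Grip them from above along the clip's x, fingertips as low as 12 mm above the hinge.
- clip_mouth (a point): Midway between the tips of the clip's two plate jaws, 38 mm below the hinge. On the rest the jaws hang parallel, 3 mm apart. Fully open, their tips are 28 mm apart inside, and the gap narrows evenly to about 5 mm just under the hinge.
- clip_front (a joint): Opening angle of one arm of the clip (the other follows equally): 0 clamped on its rest, 0.32 rad fully squeezed, against a stop, -0.037 shut on nothing. A spring shuts it: each tail takes about 5 N at its top to start moving and 10 N to be held fully squeezed; a grip of 20 to 30 N holds it at the stop.
- clip_rest: Fixed pale wooden block, 70 x 90 x 30 mm, with an upright steel tongue, 3 mm thick, 40 mm wide along y and 24 mm tall, on the middle of its top. Origin: centre of its underside; z up. The clip is clamped on the tongue, its hinge along the block's y.  A wall cabinet hangs over the worktop beyond x = 0.58 m on the right (y below 0): keep the wrist in front of it.
- card_stand: Loose slotted wooden stand, 57 x 150 x 26 mm, 0.5 kg, in which a stiff white recipe card ruled with grey lines stands upright (one piece with the stand). Origin: centre of the underside; y: along the card; x: across the card; z up.
- card_edge (a point): Middle of the card's top edge, 98 mm above the worktop. The card is 2 mm thick (along x) and 127 mm wide (along y, the direction of its top edge); it stands free for 72 mm above the wood.
- mug: Speckled stoneware mug, 117 x 83 x 93 mm, a bystander; origin at the centre of its underside.
- garlic: Garlic bulb, 56 mm, a bystander; origin at the centre of its underside.
- lemon_a: Lemon, 83 x 58 x 58 mm, a bystander; origin at its underside.

How it is judged:
On the way, in this order (a step that is already met when the one before it is completed fails the run):
1. the clip is squeezed open while still on its rest (value of joint clip_front above 0.22 rad and distance between clip and clip_rest below 0.085 m and horizontal distance between clip and clip_rest below 0.02 m), for 0.1 s.
2. the open clip is lifted clear of the rest in the gripper (value of joint clip_front above 0.22 rad and height (world z) of clip above 0.105 m and contact force between the fingers and clip above 1 N and contact force between clip and clip_rest below 0.3 N), for 0.1 s.
At the end, for the whole second after the job is handed in: Clip held by the gripper, at least 3/4 open (0.24 rad), upright and in line with the card within 0.25 rad; card edge 8 to 31 mm below the hinge, within 7 mm of midway between the jaws and 25 mm of the clip's middle; card and stand untouched, upright, within 20 mm of the start; clip still (value of joint clip_front above 0.24 rad and contact force between the fingers and clip above 1 N and contact force between each of clip, the fingers and card_stand below 0.3 N and contact force between clip and clip_rest below 0.3 N and x of card_edge in the frame of clip between -0.007 and 0.007 m and y of card_edge in the frame of clip between -0.025 and 0.025 m and z of card_edge in the frame of clip between -0.031 and -0.008 m and angle between the y axis of clip and the y axis of card_stand, either way round below 0.25 rad and angle between clip's own z axis and vertical below 0.25 rad and linear speed of clip below 0.02 m/s and angle between card_stand's own z axis and vertical below 0.05 rad and distance of card_stand from where it was at the start of the episode below 0.02 m); the arm keeps its last pose, push and grip.
It fails at once if the card stand is knocked: moved more than 20 mm (distance of card_stand from where it was at the start of the episode above 0.02 m).
It fails at once if the clip or the gripper pushes on the card or its stand with more than 8 N (contact force between any of clip, the arm, the fingers and card_stand above 8 N).
It fails at once if the speckled stoneware mug is disturbed: moved more than 30 mm (distance of mug from where it was at the start of the episode above 0.03 m).
It fails at once if the garlic bulb is disturbed: moved more than 30 mm (distance of garlic from where it was at the start of the episode above 0.03 m).
It fails at once if the lemon is disturbed: moved more than 30 mm (distance of lemon_a from where it was at the start of the episode above 0.03 m).
It also fails if it takes over 43 s, if anything falls off the work surface, if the arm or the gripper's body presses on something with over 40 N, if the wrist force passes 120 N, or if a joint passes its speed limit or range.

### The arm

A 7-joint arm with a two-finger parallel gripper is mounted at the origin on a cart in front of the work surface, level with it; the furniture and walls round the work are solid. World frame = base frame: x ahead of the robot, y to its left, z up, the work surface at z = 0. Lengths are in m, angles in rad, forces in N, time in s.
With the tool pointing down it reaches from about 0.4 to 0.875 m from the base axis. Payload 6.5 kg.
Tool frame: the origin (TCP) lies at the very end of the fingers, on their centre line; the grasp point (between the pads) lies 19 mm behind it (ctrl.tcp_to_grasp is the distance from the TCP to the grasp point, in m); z points along the fingers, y is the line along which they close (so a half turn about z gives the same grasp; the last joint's range is limited). The gripper opens to 88 mm and grips with 3 to 60 N. Pads are 18 mm wide; open, the fingers measure 123 mm over their backs; the gripper's body (75 mm by 187 mm) begins 45 mm behind the grasp point.
Start: joints at [1.11, 0.536, -0.004, 1.538, 0.003, 1.067, -0.071], TCP at [0.25, -0.6, 0.239] pointing down, gripper open.
Joint ranges: [-2.7, 2.7], [-0.37, 2.16], [-1.27, 1.26], [0.24, 2.4], [-1.31, 4.45], [0.19, 1.91], [-2.76, 2.76]. Speed limits (rad/s): [2.39, 2.39, 3.14, 3.14, 3.14, 3.14, 3.14].

### API

Orientations are given as a rotation vector (axis times angle).
In Python, from bench import ctrl gives the robot as it stands.
- The arm moves only by the tool carry_out, never from a script. Its argument "rows" is a list of rows, each an object with "linear": the shift along the tool's x, y, z in mm, a list of three; "dr": the turn, a rotation vector about the tool's x, y, z in degrees, a list of three. In form: [{"linear": [tx, ty, tz], "dr": [wx, wy, wz]}, ...]. A call has exactly 10 rows; each row is the pose to reach, as a shift and turn from the pose commanded when the call began, along the tool's axes at that moment; what a row does not reach only later rows make up. A row lasts 1/8 s, in which the tool goes at most 62.5 mm and 10.7 degrees, less where a joint would pass 70% of its speed; a pose out of reach is approached as far as the arm can. A call with a gripper value outside its range is refused whole. "hand" is the finger opening in mm, from 0 to 88.1, set as the call begins (left out, the last holds). The fingers move at their own pace and stop on an object; "squeeze" is the grip in N (left out, the last holds). Time passes only in rows, so rows that repeat a pose let the fingers close, or fill a call up. It gives the time, the measured TCP pose, the force, the opening and the grip force at its end, in the units of the state.
- ctrl.state(): the state, without advancing time (a new reading comes with each control period).
- ctrl.grab_frame(name): name is "side" or "top"; returns a dict with "frame" (480x640x3 uint8, red, green, blue), "depth" (480x640 float32, m along the optical axis (not along the pixel's ray), 0 where there is no reading), "fovy" (degrees; the focal length in pixels is half the picture's height over the tangent of half this angle, whatever the lens; pixels are square), "cx", "cy" (the principal point, pixels), "R" (3x3) and "t" (3): a world point X has camera coordinates R X + t. Camera axes: x right, y down, z forward; pixel columns grow to the right and rows downward; lengths in m; the calibration is good to about 2 mm. A picture is of the moment at which its call begins.
- ctrl.job_done(): hands the job in; it is judged then, once.
The state is a dict: "t": time; "joint_pos": joint angles; "joint_vel": joint speeds; "tau": joint torques, N m; "position": TCP position; "eef_rot": TCP orientation; "contact_force": force on the tool from outside, world axes, zero at the start; "torque": the same for the moment, N m; "width": finger opening in m; "finger_force": force on a finger pad.
Only numpy, scipy, OpenCV 4.12 (cv2) and the standard library are available. Lean on these libraries where they do the work, as an engineer would, in place of code of your own. Each camera call takes 0.05 s, during which the arm holds its last target. There are 200 camera calls.

## Working session

There is one attempt and no reset: what is moved stays moved. The work goes in short steps, Python scripts to look and compute and a tool call to move; the robot and the scene stay as the last step left them, time stands still between calls to the robot, and variables do not carry over. Pictures are saved under pics/ and viewed, at most 10 in all, crops included, and the job is handed in when it is done.

Besides the shell and the picture viewer there is one more tool, called after "Request:" as name(argument=value, ...) on one line, values as JSON. carry_out: Moves the arm, as the interface text tells. Its arguments: {"type":"object","properties":{"rows":{"type":"array","items":{"type":"object","properties":{"linear":{"type":"array","items":{"type":"number"}},"dr":{"type":"array","items":{"type":"number"}}}}},"hand":{"type":"number"},"squeeze":{"type":"number"}},"required":["rows"]}

```bash
mkdir -p pics; cat > h.py <<'E'
import numpy as np, cv2
from bench import ctrl
def grab(n,save=None):
    f=ctrl.grab_frame(n)
    if save: cv2.imwrite('pics/'+save,f['frame'][:,:,::-1])
    np.savez(n+'.npz',**f); return f
def P(f,u,v,d=None,z=None):
    fl=240/np.tan(np.radians(f['fovy'])/2)
    r=np.array([(u-f['cx'])/fl,(v-f['cy'])/fl,1.]); R=f['R'];c=-R.T@f['t'];w=R.T@r
    if z is not None: return c+w*(z-c[2])/w[2]
    if d is None: d=float(f['depth'][int(v),int(u)])
    return c+w*d
E
python3 - <<'E'
from h import *
for n in('top','side'):
    f=grab(n,n+'0.png'); print(n,f['fovy'],f['cx'],f['cy'],-f['R'].T@f['t'],f['R'].round(2).tolist())
print(ctrl.state())
E
```

```text
top 54.82879720130955 316.0325142791162 241.84834860575782 [0.44827721 0.10875367 1.0044618 ] [[-0.02, -1.0, 0.02], [-0.99, 0.01, -0.17], [0.17, -0.02, -0.99]]
side 45.416577863311254 328.1324025602234 246.41870798248436 [0.13450394 0.89361269 0.61029488] [[-0.86, -0.5, -0.01], [-0.24, 0.44, -0.87], [0.44, -0.75, -0.5]]
{'t': 0.1, 'joint_pos': array([ 1.10980293,  0.537103  , -0.00445159,  1.53874502,  0.00259511,
        1.06731776, -0.07121512]), 'joint_vel': array([ 7.65034838e-04, -2.53669195e-03, -2.36843899e-04, -1.48787039e-03,
       -3.81080917e-04, -1.05396193e-03, -2.32867632e-05]), 'tau': array([ 3.52506264e-03, -5.72073591e+01,  9.94563326e-01, -2.52229464e+01,
       -5.61816269e-02,  1.34594680e-02,  1.29513228e-05]), 'position': array([ 0.24978653, -0.59949276,  0.23792984]), 'eef_rot': array([-3.07908070e+00, -6.15924371e-01,  6.43262256e-04]), 'contact_force': array([-0.09274321,  0.02652628,  0.30334065]), 'torque': array([-0.01035717,  0.01131552, -0.05305321]), 'finger_force': 0.0, 'width': 0.08811594428519581}
```

View pics/top0.png

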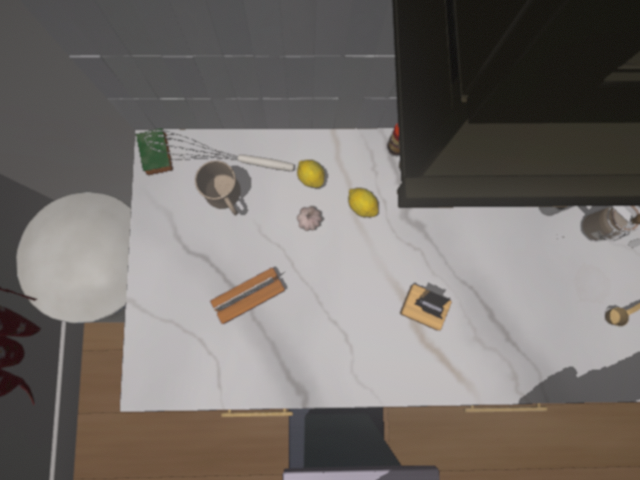

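View pics/side0.png

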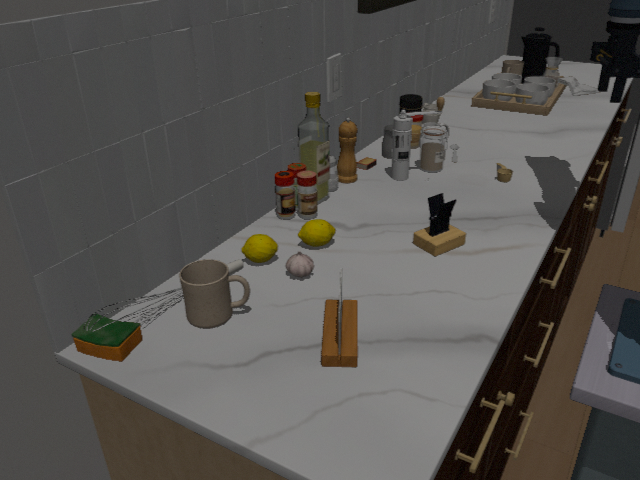

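The top view shows the stand at about (248,295), the clip on its rest at about (428,303), and the cabinet over the upper right. The side view shows the clip at (440,225) and the card at (340,300). I'll crop closer and segment the depth.

```bash
python3 - <<'E'
from h import *
T=dict(np.load('top.npz'));S=dict(np.load('side.npz'))
def crop(f,x,y,w,h,k): return cv2.resize(f['frame'][y:y+h,x:x+w,::-1],None,fx=k,fy=k,interpolation=cv2.INTER_CUBIC)
a=np.hstack([crop(T,200,255,100,75,4),crop(T,385,265,100,75,4)])
b=np.hstack([crop(S,290,260,100,75,4),crop(S,395,185,100,75,4)])
im=np.clip(np.vstack([a,b])*1.5,0,255).astype('uint8');cv2.imwrite('pics/c1.png',im)
def cloud(f,x0,x1,y0,y1):
    return np.array([np.r_[P(f,u,v),u,v] for v in range(y0,y1) for u in range(x0,x1) if f['depth'][v,u]>0])
for n,f,box in(('clipT',T,(395,460,275,335)),('standT',T,(205,292,260,330)),('clipS',S,(408,470,185,258)),('standS',S,(318,362,262,370))):
    c=cloud(f,*box);z=c[:,2]
    print(n,'zpct',np.percentile(z,[1,50,90,99]).round(3))
    for lo,hi in((.02,.036),(.04,.085),(.085,.12)):
        m=c[(z>lo)&(z<hi)]
        if len(m)>5:
            r=cv2.minAreaRect((m[:,:2]*1000).astype('float32'));print(lo,hi,len(m),m[:,:3].mean(0).round(4),[np.round(q,1) for q in r])
E
```

```text
clipT zpct [-0.005  0.001  0.072  0.108]
0.02 0.036 916 [ 0.4724 -0.1364  0.0287] [array([ 476.4, -145.6]), array([90.7, 70.6]), np.float64(65.1)]
0.04 0.085 273 [ 0.479  -0.1423  0.0733] [array([ 478.3, -143.4]), array([50.9, 23.4]), np.float64(66.8)]
0.085 0.12 238 [ 0.4815 -0.1442  0.0995] [array([ 477.9, -143. ]), array([42.2, 42.8]), np.float64(65.3)]
standT zpct [-0.005  0.001  0.027  0.095]
0.02 0.036 1627 [0.5055 0.2303 0.0252] [array([506.6, 231.2]), array([ 57. , 149.6]), np.float64(27.8)]
0.04 0.085 157 [0.5051 0.232  0.063 ] [array([505.6, 230.8]), array([  1.3, 125.6]), np.float64(27.9)]
0.085 0.12 115 [0.5064 0.2307 0.0944] [array([506.5, 231.3]), array([  2.6, 124.9]), np.float64(27.9)]
clipS zpct [-0.003  0.001  0.072  0.106]
0.02 0.036 685 [ 0.4701 -0.1295  0.028 ] [array([ 475.4, -142.6]), array([92.3, 71.4]), np.float64(65.7)]
0.04 0.085 393 [ 0.4773 -0.1359  0.064 ] [array([ 478.3, -141.6]), array([52.7, 31. ]), np.float64(64.5)]
0.085 0.12 314 [ 0.4796 -0.141   0.0977] [array([ 477.5, -141.1]), array([45.5, 46.1]), np.float64(63.6)]
standS zpct [-0.003  0.002  0.026  0.096]
0.02 0.036 1858 [0.5014 0.2414 0.0249] [array([505.8, 234.3]), array([ 56.1, 150.7]), np.float64(27.9)]
0.04 0.085 69 [0.4857 0.2702 0.0638] [array([492.8, 257.1]), array([ 1.7, 73.3]), np.float64(27.7)]
0.085 0.12 77 [0.4998 0.2443 0.0951] [array([505.4, 234. ]), array([  2.2, 127.8]), np.float64(27.9)]
```

View pics/c1.png

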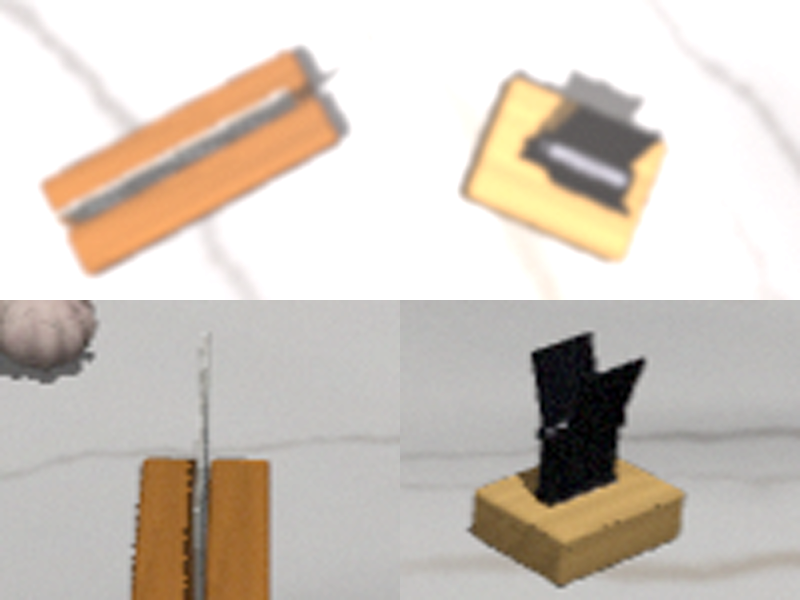

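The crops agree. The clip is at about (0.478, -0.142) with its hinge at 65° yaw, and the card's middle is at about (0.506, 0.232) with its edge at 118°. Sizes and heights match the spec. Next I'll check the cabinet's underside and compute the approach.

```bash
cat >> h.py <<'E'
from scipy.spatial.transform import Rotation as Ro
def go(x,y,z,yaw):  # tool x axis at world yaw (deg), pointing down
    s=ctrl.state(); R=Ro.from_rotvec(s['eef_rot'])
    c,n=np.cos(np.radians(yaw)),np.sin(np.radians(yaw))
    G=Ro.from_matrix(np.array([[c,n,0],[n,-c,0],[0,0,-1.]]))
    print('linear mm',(1000*R.inv().apply(np.array([x,y,z])-s['position'])).round(1),'dr deg',(R.inv()*G).as_rotvec(degrees=True).round(1),'t',s['t'])
E
python3 - <<'E'
from h import *
T=dict(np.load('top.npz'));S=dict(np.load('side.npz'))
for u,v in((430,200),(430,190),(500,200),(600,200),(402,150),(430,180)): print(P(T,u,v).round(3))
print('side',P(S,385,3).round(3),P(S,375,8).round(3))
go(.478,-.142,.2,65.3); go(.478,-.142,.086,65.3)
E
```

```text
[ 0.579 -0.03   0.509]
[ 0.587 -0.027  0.522]
[ 0.579 -0.11   0.506]
[ 0.58  -0.227  0.501]
[ 0.636 -0.     0.514]
[ 0.599 -0.028  0.52 ]
side [ 0.579 -0.053  0.484] [ 0.581 -0.019  0.48 ]
linear mm [ 386.6 -334.4   38.4] dr deg [ -0.1  -0.  -42.7] t 0.1
linear mm [ 386.7 -334.3  152.4] dr deg [ -0.1  -0.  -42.7] t 0.1
```

Request:
carry_out(rows=[{"linear":[15,-13,2],"dr":[0,0,-2]},{"linear":[45,-39,5],"dr":[0,0,-5]},{"linear":[85,-74,9],"dr":[0,0,-10]},{"linear":[130,-112,13],"dr":[0,0,-15]},{"linear":[175,-151,18],"dr":[0,0,-20]},{"linear":[220,-190,22],"dr":[0,0,-25]},{"linear":[265,-229,27],"dr":[0,0,-30]},{"linear":[305,-264,31],"dr":[0,0,-34]},{"linear":[340,-294,34],"dr":[0,0,-38]},{"linear":[365,-316,37],"dr":[0,0,-41]}], hand=88)

```text
t: 1.35
position: [0.4659, -0.1657, 0.2015]
eef_rot: [-2.666, -1.661, -0.0]
contact_force: [-0.4, 0.1, -0.1]
width: 0.0881
finger_force: 0.0
```

```bash
python3 -c "
from h import *
go(.478,-.142,.16,65.3)
go(.478,-.142,.086,65.3)"
```

```text
linear mm [26.5  0.4 41.5] dr deg [-0.  -0.  -1.5] t 1.35
linear mm [ 26.5   0.4 115.5] dr deg [-0.  -0.  -1.5] t 1.35
```

Request:
carry_out(rows=[{"linear":[8,0,5],"dr":[0,0,-0.5]},{"linear":[16,0,14],"dr":[0,0,-1]},{"linear":[22,0,24],"dr":[0,0,-1.5]},{"linear":[26,0,33],"dr":[0,0,-1.5]},{"linear":[26,0,39],"dr":[0,0,-1.5]},{"linear":[26,0,41],"dr":[0,0,-1.5]},{"linear":[26,0,41],"dr":[0,0,-1.5]},{"linear":[26,0,41],"dr":[0,0,-1.5]},{"linear":[26,0,41],"dr":[0,0,-1.5]},{"linear":[26,0,41],"dr":[0,0,-1.5]}])

```text
t: 2.6
position: [0.477, -0.1447, 0.1609]
eef_rot: [2.648, 1.691, 0.0]
contact_force: [-0.5, -0.3, -0.4]
width: 0.0879
finger_force: 0.0
```

```bash
python3 -c "
from h import *
go(.478,-.142,.086,65.3)
f=grab('side');T=grab('top')
c=lambda f,x,y,w,h,k:cv2.resize(f['frame'][y:y+h,x:x+w,::-1],None,fx=k,fy=k,interpolation=cv2.INTER_CUBIC)
cv2.imwrite('pics/d1.png',np.clip(np.hstack([c(f,380,130,130,130,3),c(T,365,210,130,130,3)])*1.5,0,255))"
```

```text
linear mm [ 2.9 -0.2 74.9] dr deg [ 0.   0.  -0.2] t 2.6[ WARN:0@0.866] global loadsave.cpp:1063 imwrite_ Unsupported depth image for selected encoder is fallbacked to CV_8U.
```

View pics/d1.png

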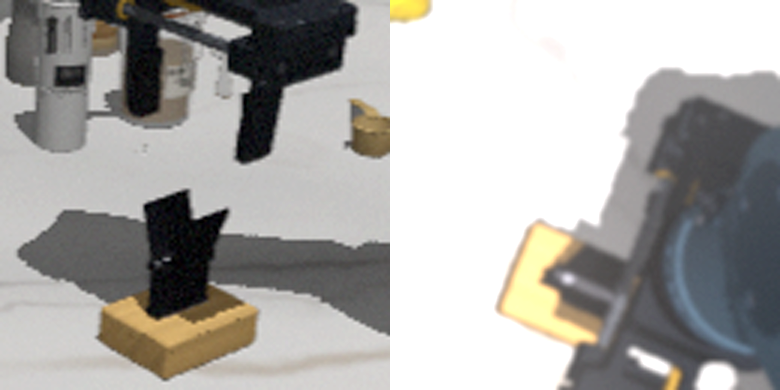

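The fingers straddle the tails symmetrically in the side view, with tips at about (145,112) and (250,158) and the tails at about (190,207) between them. I'll go down.

Request:
carry_out(rows=[{"linear":[1,0,6],"dr":[0,0,0]},{"linear":[2,0,18],"dr":[0,0,0]},{"linear":[3,0,31],"dr":[0,0,0]},{"linear":[3,0,44],"dr":[0,0,0]},{"linear":[3,0,56],"dr":[0,0,0]},{"linear":[3,0,66],"dr":[0,0,0]},{"linear":[3,0,72],"dr":[0,0,0]},{"linear":[3,0,74.5],"dr":[0,0,0]},{"linear":[3,0,74.5],"dr":[0,0,0]},{"linear":[3,0,74.5],"dr":[0,0,0]}])

```text
t: 3.95
position: [0.4784, -0.142, 0.0865]
eef_rot: [2.647, 1.69, 0.001]
contact_force: [0.2, -1.3, -0.1]
width: 0.0877
finger_force: 0.0
```

```bash
python3 -c "
from h import *
go(.478,-.142,.086,65.3)
f=grab('side')
c=lambda f,x,y,w,h,k:cv2.resize(f['frame'][y:y+h,x:x+w,::-1],None,fx=k,fy=k,interpolation=cv2.INTER_CUBIC)
cv2.imwrite('pics/d2.png',np.clip(c(f,385,150,110,110,5)*1.7,0,255).astype('uint8'))"
```

```text
linear mm [-0.2 -0.4  0.5] dr deg [ 0.  -0.  -0.2] t 3.95
```

View pics/d2.png

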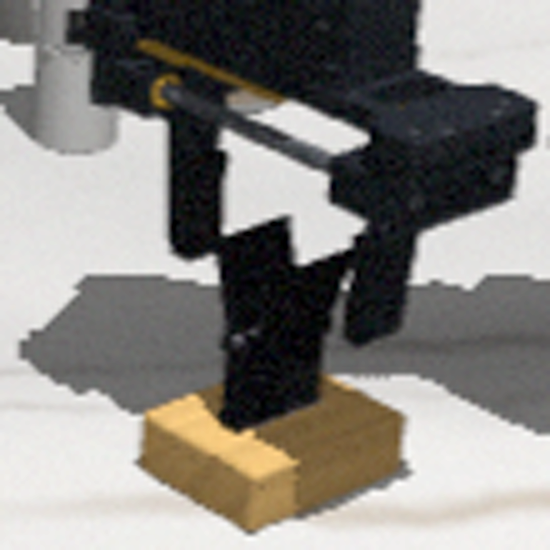

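The fingers hang on both sides of the tails at about (200,250) and (370,335), with the tails between them. I'll squeeze.

Request:
carry_out(rows=[{"linear":[0,0,0],"dr":[0,0,0]},{"linear":[0,0,0],"dr":[0,0,0]},{"linear":[0,0,0],"dr":[0,0,0]},{"linear":[0,0,0],"dr":[0,0,0]},{"linear":[0,0,0],"dr":[0,0,0]},{"linear":[0,0,0],"dr":[0,0,0]},{"linear":[0,0,0],"dr":[0,0,0]},{"linear":[0,0,0],"dr":[0,0,0]},{"linear":[0,0,0],"dr":[0,0,0]},{"linear":[0,0,0],"dr":[0,0,0]}], hand=8, squeeze=28)

```text
t: 5.25
position: [0.478, -0.1415, 0.0874]
eef_rot: [-2.647, -1.691, 0.001]
contact_force: [-5.2, 2.1, 18.0]
width: 0.0164
finger_force: 27.1
```

The width reads 16.4 mm, so the clip is fully squeezed. I'll lift it.

Request:
carry_out(rows=[{"linear":[0,0,-2],"dr":[0,0,0]},{"linear":[0,0,-6],"dr":[0,0,0]},{"linear":[0,0,-14],"dr":[0,0,0]},{"linear":[0,0,-26],"dr":[0,0,0]},{"linear":[0,0,-41],"dr":[0,0,0]},{"linear":[0,0,-57],"dr":[0,0,0]},{"linear":[0,0,-73],"dr":[0,0,0]},{"linear":[0,0,-88],"dr":[0,0,0]},{"linear":[0,0,-97],"dr":[0,0,0]},{"linear":[0,0,-100],"dr":[0,0,0]}])

```text
t: 6.5
position: [0.4784, -0.1419, 0.1868]
eef_rot: [2.647, 1.691, 0.001]
contact_force: [0.5, 0.6, -1.3]
width: 0.0155
finger_force: 28.0
```

```bash
python3 -c "
from h import *
f=grab('side')
go(.506,.2325,.2,117.8)
c=lambda f,x,y,w,h,k:cv2.resize(f['frame'][y:y+h,x:x+w,::-1],None,fx=k,fy=k,interpolation=cv2.INTER_CUBIC)
cv2.imwrite('pics/d3.png',np.clip(c(f,385,110,120,140,4)*1.7,0,255).astype('uint8'))"
```

```text
linear mm [ 351.3 -132.4  -13.4] dr deg [  0.    0.  -52.7] t 6.55
```

View pics/d3.png

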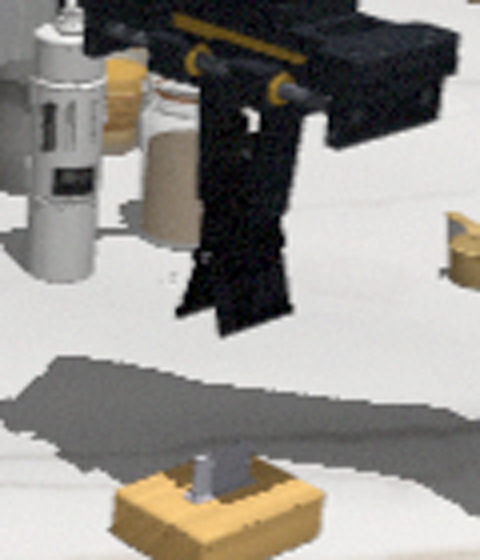

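The clip is off the tongue with its jaws gaping, tips at about (200,315) and (255,320). I'll carry it over to the card.

Request:
carry_out(rows=[{"linear":[10,-4,-1],"dr":[0,0,-2]},{"linear":[32,-12,-3],"dr":[0,0,-5]},{"linear":[65,-24,-5],"dr":[0,0,-10]},{"linear":[105,-40,-7],"dr":[0,0,-16]},{"linear":[148,-56,-9],"dr":[0,0,-23]},{"linear":[192,-72,-11],"dr":[0,0,-30]},{"linear":[236,-89,-13],"dr":[0,0,-36]},{"linear":[280,-105,-14],"dr":[0,0,-42]},{"linear":[315,-119,-14],"dr":[0,0,-48]},{"linear":[340,-128,-14],"dr":[0,0,-51]}])

```text
t: 7.8
position: [0.5035, 0.2245, 0.2002]
eef_rot: [-1.651, -2.671, -0.001]
contact_force: [-0.3, -0.6, -0.1]
width: 0.0155
finger_force: 28.0
```

```bash
python3 -c "
from h import *
go(.506,.2325,.2,117.8)"
```

```text
linear mm [6.1 5.8 0.2] dr deg [-0.  -0.1 -1.2] t 7.8
```

Request:
carry_out(rows=[{"linear":[0,1,0],"dr":[0,0,-0.5]},{"linear":[2,2,0],"dr":[0,0,-1]},{"linear":[4,4,0],"dr":[0,0,-1]},{"linear":[5,5,0],"dr":[0,0,-1]},{"linear":[5,5,0],"dr":[0,0,-1]},{"linear":[5,5,0],"dr":[0,0,-1]},{"linear":[5,5,0],"dr":[0,0,-1]},{"linear":[5,5,0],"dr":[0,0,-1]},{"linear":[5,5,0],"dr":[0,0,-1]},{"linear":[5,5,0],"dr":[0,0,-1]}])

```text
t: 9.05
position: [0.5074, 0.2271, 0.2002]
eef_rot: [-1.639, -2.68, 0.0]
contact_force: [-0.1, -0.0, -1.0]
width: 0.0159
finger_force: 28.0
```

```bash
python3 -c "
from h import *
go(.506,.2325,.2,117.8)
f=grab('side');T=grab('top')
c=lambda f,x,y,w,h,k:cv2.resize(f['frame'][y:y+h,x:x+w,::-1],None,fx=k,fy=k,interpolation=cv2.INTER_CUBIC)
cv2.imwrite('pics/d4.png',np.clip(c(f,265,180,150,120,5)*1.7,0,255).astype('uint8'))
for z in(.1,.146,.162,.2):
    X=np.array([.506,.2325,z]);q=f['R']@X+f['t'];fl=240/np.tan(np.radians(f['fovy'])/2);print(z,(q[:2]/q[2]*fl+[f['cx'],f['cy']]-[265,180])*5)"
```

```text
linear mm [5.4 1.2 0.2] dr deg [-0.   0.  -0.7] t 9.05
0.1 [377.01100461 536.32991712]
0.146 [376.74824678 412.86640441]
0.162 [376.65364983 368.4176008 ]
0.2 [376.42197397 259.55875318]
```

View pics/d4.png

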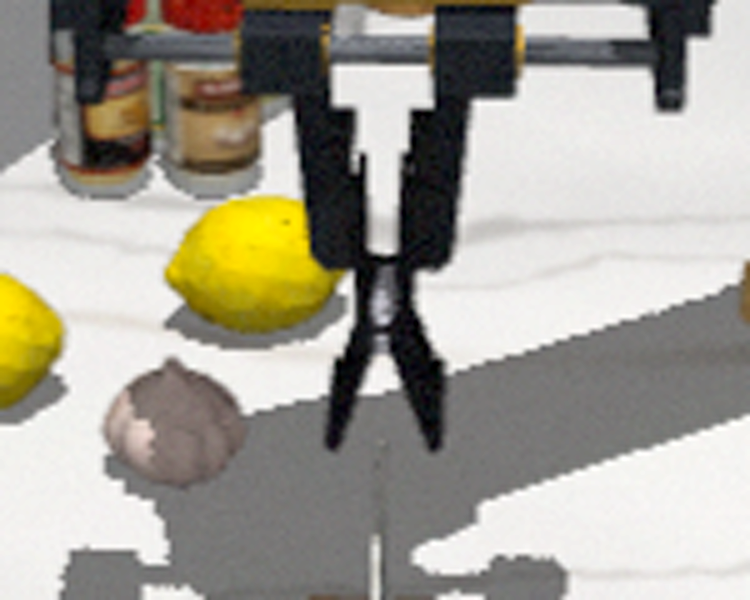

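The side view looks straight along the card. The card is at column ~378 and the jaw tips are at 333 and 435 (middle 384), so the clip is about 2 mm too far right. The hinge is about 16 mm below the TCP, as expected. I'll correct that and go halfway down.

Request:
carry_out(rows=[{"linear":[1,0.5,0],"dr":[0,0,0]},{"linear":[3,1,0],"dr":[0,0,-0.5]},{"linear":[5,2,2],"dr":[0,0,-0.5]},{"linear":[5,2,7],"dr":[0,0,-0.5]},{"linear":[5,2,14],"dr":[0,0,-0.5]},{"linear":[5,2,21],"dr":[0,0,-0.5]},{"linear":[5,2,26],"dr":[0,0,-0.5]},{"linear":[5,2,28],"dr":[0,0,-0.5]},{"linear":[5,2,28],"dr":[0,0,-0.5]},{"linear":[5,2,28],"dr":[0,0,-0.5]}])

```text
t: 10.4
position: [0.507, 0.2325, 0.1724]
eef_rot: [1.627, 2.687, 0.0]
contact_force: [0.1, 1.3, -1.1]
width: 0.0158
finger_force: 28.0
```

```bash
python3 -c "
from h import *
go(.506,.2325,.1335,117.8)
f=grab('side')
c=lambda f,x,y,w,h,k:cv2.resize(f['frame'][y:y+h,x:x+w,::-1],None,fx=k,fy=k,interpolation=cv2.INTER_CUBIC)
cv2.imwrite('pics/d5.png',np.clip(c(f,290,215,100,75,8)*1.7,0,255).astype('uint8'))"
```

```text
linear mm [ 0.5 -0.9 38.9] dr deg [ 0.   0.  -0.2] t 10.4
```

View pics/d5.png

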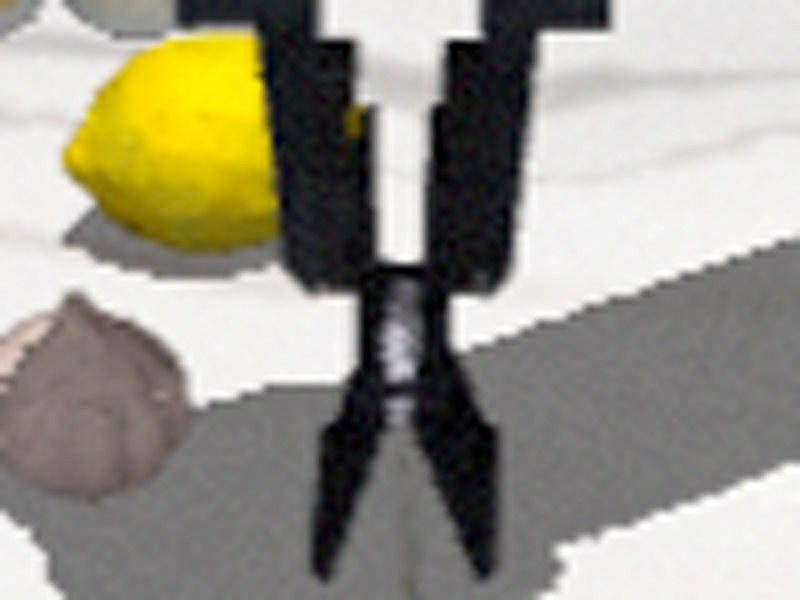

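The jaw tips are at 320 and 487 (middle ~403), and the card's line runs at ~405, so the clip is centred. I'll lower it straight down.

Request:
carry_out(rows=[{"linear":[0,0,2],"dr":[0,0,0]},{"linear":[0,0,6],"dr":[0,0,0]},{"linear":[0,0,12],"dr":[0,0,0]},{"linear":[0,0,18],"dr":[0,0,0]},{"linear":[0,0,24],"dr":[0,0,0]},{"linear":[0,0,30],"dr":[0,0,0]},{"linear":[0,0,35],"dr":[0,0,0]},{"linear":[0,0,38],"dr":[0,0,0]},{"linear":[0,0,39],"dr":[0,0,0]},{"linear":[0,0,39],"dr":[0,0,0]}])

```text
t: 11.7
position: [0.5069, 0.2325, 0.1333]
eef_rot: [1.627, 2.688, 0.0]
contact_force: [-0.1, -0.8, -0.9]
width: 0.0154
finger_force: 28.0
```

```bash
python3 -c "
from h import *
go(.506,.2325,.1335,117.8)
f=grab('side')
c=lambda f,x,y,w,h,k:cv2.resize(f['frame'][y:y+h,x:x+w,::-1],None,fx=k,fy=k,interpolation=cv2.INTER_CUBIC)
cv2.imwrite('pics/d6.png',np.clip(c(f,290,230,100,75,8)*1.7,0,255).astype('uint8'))"
```

```text
linear mm [ 0.4 -0.8 -0.2] dr deg [ 0.   0.  -0.2] t 11.7
```

View pics/d6.png

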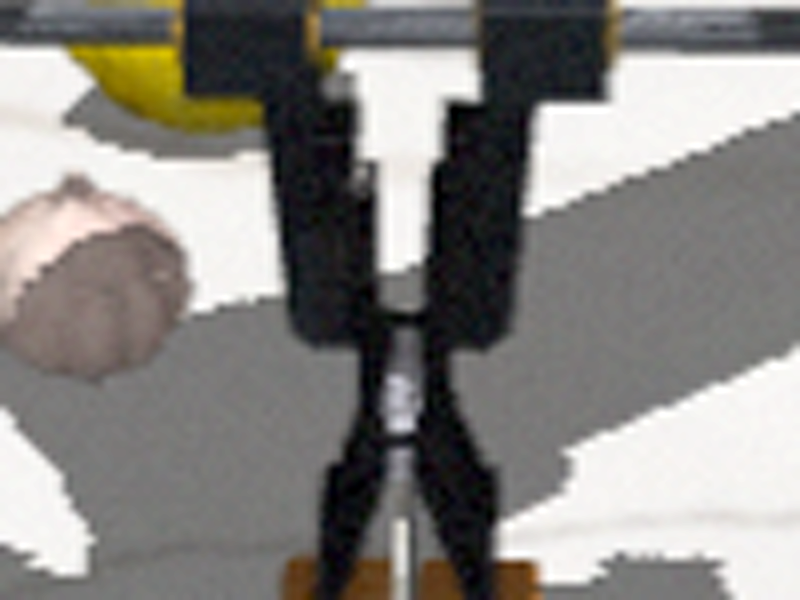

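The card is at column ~402, between the jaws (inner faces about 345–465 near the tips, middle ~405) and clear on both sides. The hinge is at about 0.117 m and there is no contact force, so I'm handing in.

```bash
python3 -c "
from h import *
s=ctrl.state();print(abs(s['joint_vel']).max(),s['contact_force'],s['width'])
print(ctrl.job_done())"
```

```text
0.0023676190357992 [ 0.03010521 -0.22704235 -0.59399564] 0.015488276341819637
the job is handed in; nothing more can be done
None
```

The job is handed in, and the judge's verdict was not shown: the clip is held upright, fully squeezed open over the middle of the card's edge, which by my measurements is about 19 mm below the hinge and within about 1 mm of midway between the jaws, with no contact force seen.

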